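# Home the stirrer's click dial, set it four clicks up and start it

### The job

Set the bench stirrer and start it: push its knob down far enough to bite and, keeping a gentle push on it (never more than about 15 N), turn the dial anticlockwise all the way to its zero stop and then clockwise exactly four clicks, never past the fourth. Only then let go of the knob and press the button on the separate start box all the way down and release it. Leave the beaker and the other things on the bench where they are.

Things in the scene. Friction and masses are not known exactly. Their poses are not given: they have to be found in the camera images.
- knob_grip (a point): Grip centre on the vertical axis of the stirrer's push-and-turn knob: a grey ribbed upright cylinder, 40 mm diameter, 32 to 68 mm above the panel; this point is 52 mm above the panel (16 mm below the knob's top) when not pressed. Grip it at any yaw, with 30 to 50 N. It springs up and sinks at most 20 mm when pushed; not pushed, it turns idly without the dial.
- panel_point (a point): Point on the flat top panel of the stirrer on the knob's axis, 55 mm above the worktop; its x axis points from the knob to the stirring plate. The stirrer is a fixed white box 240 x 150 x 55 mm, the knob 70 mm in front of its middle, a white round stirring plate (120 mm diameter) 122 mm behind the knob, with a beaker on it.
- dial (a joint): Setting, rad: black 74 mm disc with a white pointer, flush in the panel under the knob. 0 at its anticlockwise stop (pointer at the right, -y), growing clockwise seen from above (round the front), to 3.49. Clicks into a detent every 0.349 rad (20 degrees), so four clicks from the stop is 1.396. A click takes 0.03 to 0.06 N m. Starts two to four clicks up. Stays in its detent when the clutch is free.
- knob: The same knob; origin on its axis, 107 mm below knob_grip. Pushed down it first travels 1.5 to 14 mm lightly (1 to 4 N); how far differs each time and is only felt. Then its finely toothed clutch bites and the force rises by 6 N per mm. Below 6 to 7.5 N of total push it jumps teeth (15 degrees each, pulses of 3 to 6 N), as it does, harmlessly, at the dial's stop; it holds well at 9 to 12 N.
- clutch: Clutch hidden in the stirrer under the knob; origin fixed to the stirrer, on the knob's axis at worktop height. The force on it is the push on the knob less 1 to 4 N for the knob's return spring.
- start_top (a point): Centre of the top of the round grey push button (28 mm diameter) on the start box, a separate fixed grey box 85 x 85 mm and 37 mm tall, to the left or to the right of the stirrer.
- start (a joint): Travel of the start button, m: 0 up, 0.006 fully down; it needs about 5 N to go fully down and springs back.
- stir_beaker: Small glass beaker, 58 mm diameter, 60 mm tall, standing loose on the stirring plate; origin at the centre of its underside. Leave alone.
- timer: Flat kitchen-size lab timer 70 x 62 x 20 mm, loose, on the other side of the stirrer from the start box; leave alone.
- bottle: Clear reagent bottle with cap, 72 mm diameter, 139 mm tall; leave alone.
- tub: White tub 94 mm diameter, 91 mm tall; leave alone.
- tips: Pipette tip box 83 x 121 x 72 mm; leave alone.
- tape: Tape roll lying flat, 68 mm diameter, 19 mm tall; leave alone.
- marker: Marker pen lying, 132 mm long, 15 mm thick; leave alone.
There are look-alikes about, which are no part of the job. Leave any blue or orange look-alike of the part that bears start_top alone.

How it is judged:
By the outcome, as a careful person would: the job done as asked, in the order asked, and still so for the second after the job is handed in, with the robot touching nothing.
It also fails if it takes over 72 s, if anything falls off the work surface, if the arm or the gripper's body presses on something with over 40 N, if the wrist force passes 120 N, or if a joint passes its speed limit or range.

### The arm

A 7-joint arm with a two-finger parallel gripper is mounted at the origin on a cart in front of the work surface, level with it; the furniture and walls round the work are solid. World frame = base frame: x ahead of the robot, y to its left, z up, the work surface at z = 0. Lengths are in m, angles in rad, forces in N, time in s.
With the tool pointing down it reaches from about 0.35 to 0.9 m from the base axis. Payload 8.1 kg.
Tool frame: the origin (TCP) lies at the very end of the fingers, on their centre line; the grasp point (between the pads) lies 19 mm behind it (arm.tcp_to_grasp is the z of the grasp point in the tool frame, in m); z points along the fingers, y is the line along which they close (so a half turn about z gives the same grasp; the last joint's range is limited). The gripper opens to 92 mm and grips with 3 to 60 N. Pads are 19 mm wide; open, the fingers measure 130 mm over their backs; the gripper's body (75 mm by 190 mm) begins 47 mm behind the grasp point.
Start: joints at [-1.381, 0.434, 0.025, 1.573, -0.012, 1.134, -0.075], TCP at [0.18, 0.598, 0.227] pointing down, gripper open.
Joint ranges: [-2.62, 2.62], [-0.44, 2.09], [-1.27, 1.32], [0.08, 2.57], [-1.32, 4.46], [0.12, 2], [-2.74, 2.74]. Speed limits (rad/s): [2.22, 2.22, 3.01, 3.01, 3.14, 3.14, 3.14].

### API

Orientations are given as a rotation vector (axis times angle).
In Python, from cell import readout, vision, sign_off, arm gives the robot as it stands. The module is installed in compiled form; this text tells all that it offers.
- The arm moves only by the shell command python3 -m creep 'ROWS' [FORCE]. ROWS is JSON, a list of rows, each a list of 5 numbers: the shift along the tool's x, y, z in units of 4 cm (1.0 is 4 cm), then the turn about the tool's z in units of 4 degrees (1.0 is 4 degrees), then the opening, from 0 (shut) to 1 (fully open). A call has 1 to 12 rows; each row shifts and turns the commanded pose from where the row before left it, along the tool's axes as they then stand; what a row does not reach is not made up. A row lasts 1/8 s, in which the tool goes at most 62.5 mm and 10.7 degrees, less where a joint would pass 70% of its speed; a pose out of reach is approached as far as the arm can. A call with a number of a shift or a turn outside -1 to 1 is refused whole. A call with a gripper value outside its range is refused whole. The fingers move at their own pace and stop on an object; FORCE is the grip in N (left out, the last holds). Time passes only in rows, so rows that do not move let the fingers close. It gives the time, the measured TCP pose, the force, the opening and the grip force at its end, in the units of the state.
- readout.observe(): the state, without advancing time (a new reading comes with each control period).
- vision.get_image(name): name is "scene" or "top" or "wrist"; returns a dict with "pixels" (420x560x3 uint8, blue, green, red), "z_map" (420x560 float32, m along the optical axis (not along the pixel's ray), 0 where there is no reading), "camera_matrix" (3x3 intrinsics, pixels), "position" and "rotation" of the camera in the world. Camera axes: x right, y up, looking along -z (the intrinsics and any distortion apply to the point x, -y, -z); pixel columns grow to the right and rows downward; lengths in m; the calibration is good to about 2 mm. A picture is of the moment at which its call begins.
- sign_off(): hands the job in; it is judged then, once.
The state is a dict: "clock": time; "joints": joint angles; "dq": joint speeds; "joint_efforts": joint torques, N m; "position": TCP position; "ee_rot": TCP orientation; "force": force on the tool from outside, world axes, zero at the start; "ft_torque": the same for the moment, N m; "width": opening from 0.0 (shut) to 1.0 (fully open); "gripper_force": force on a finger pad.
Only numpy, scipy, OpenCV 4.12 (cv2) and the standard library are available. Lean on these libraries where they do the work, as an engineer would, in place of code of your own. Each camera call takes 0.05 s, during which the arm holds its last target. There are 200 camera calls.

## Working session

There is one attempt and no reset: what is moved stays moved. The work goes in short steps, Python scripts to look and compute and a shell command to move; the robot and the scene stay as the last step left them, time stands still between calls to the robot, and variables do not carry over. Pictures are saved under pics/ and viewed, at most 10 in all, crops included, and the job is handed in when it is done.

```bash
mkdir -p pics; cat > h.py <<'E'
from cell import readout, vision, arm
import numpy as np, cv2
from scipy.spatial.transform import Rotation as R
def grab(n,f):
    im=vision.get_image(n); cv2.imwrite(f'pics/{f}.png',im['pixels']); np.savez(f'pics/{f}.npz',**im); return im
def load(f): return dict(np.load(f'pics/{f}.npz'))
def rot(im):
    r=np.array(im['rotation'],float)
    return r if r.shape==(3,3) else R.from_rotvec(r).as_matrix() if r.size==3 else R.from_quat(r).as_matrix()
def ray(im,u,v):
    d=np.linalg.inv(im['camera_matrix'])@[u,v,1.]; return np.array(im['position']),rot(im)@(d*[1,-1,-1])
def onz(im,u,v,z):
    p,d=ray(im,u,v); return p+d*(z-p[2])/d[2]
def pt(im,u,v):
    p,d=ray(im,u,v); return p+d*im['z_map'][int(v),int(u)]
def tri(a,b):
    (p,d),(q,e)=ray(*a),ray(*b); s=np.linalg.lstsq(np.c_[d,-e],q-p,rcond=None)[0]
    x,y=p+d*s[0],q+e*s[1]; return (x+y)/2,np.linalg.norm(x-y)
E
python3 - <<'E'
from h import *
s=readout.observe();print(s)
a=grab('scene','s0');b=grab('top','t0')
for i in(a,b):print(i['rotation'],i['position'],i['camera_matrix'],i.keys())
cv2.imwrite('pics/st.png',np.hstack([cv2.resize(x['pixels'],(400,300)) for x in (a,b)]))
E
```

```text
{'clock': 0.0, 'joints': array([-1.380643  ,  0.43524396,  0.02496111,  1.57411207, -0.01160926,
        1.1339721 , -0.07506491]), 'dq': array([-0.00020722, -0.00083145, -0.0015621 , -0.00173399, -0.00171142,
       -0.00146281, -0.00045411]), 'joint_efforts': array([-7.92100109e-04, -6.67855239e+01,  9.84510854e-01, -3.14454210e+01,
       -6.05921005e-02,  4.29982482e-02,  1.84261830e-04]), 'position': array([0.18026593, 0.59790304, 0.225926  ]), 'ee_rot': array([-4.58244121e-01, -3.10788914e+00,  2.49314423e-03]), 'force': array([0.6329464 , 0.89370187, 0.08900157]), 'ft_torque': array([-0.02340864, -0.02127909,  0.03865897]), 'gripper_force': 0.0, 'width': 0.9979858940734316}
[ 1.12960098 -0.30739473 -0.46026309] [-0.09626234 -1.04870482  0.64919273] [[441.70088847   0.         283.72979079]
 [  0.         441.70088847 204.73556563]
 [  0.           0.           1.        ]] dict_keys(['pixels', 'z_map', 'camera_matrix', 'position', 'rotation'])
[ 0.06740792 -0.0629014  -1.57422709] [0.39920171 0.0123356  1.34650917] [[423.14833863   0.         277.83533739]
 [  0.         423.14833863 213.28140859]
 [  0.           0.           1.        ]] dict_keys(['pixels', 'z_map', 'camera_matrix', 'position', 'rotation'])
```

View pics/t0.png

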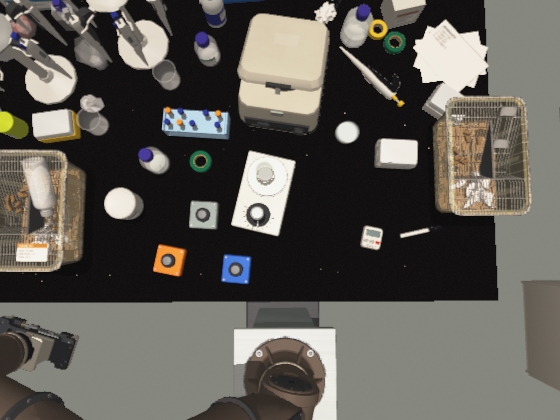

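View pics/s0.png

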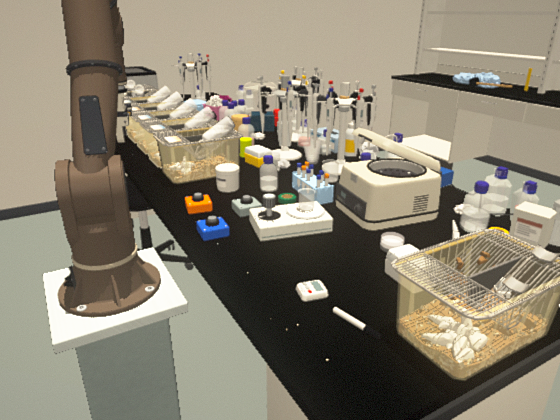

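The top view shows the stirrer with its knob at (258,213) and the plate with the beaker at (266,177). Start-box candidates: grey (203,214), orange (169,260), blue (236,269). I choose the grey one. Next I check it in a close crop and measure.

```bash
python3 - <<'E'
from h import *
a=load('s0');b=load('t0')
c=cv2.resize(b['pixels'][145:285,150:300],None,fx=4,fy=4,interpolation=cv2.INTER_CUBIC)
d=cv2.resize(a['pixels'][180:245,180:340],(800,325),interpolation=cv2.INTER_CUBIC)
cv2.imwrite('pics/ct.png',c);cv2.imwrite('pics/cs.png',d[:, :800])
for u,v in[(257,210),(203,214),(265,177),(236,268),(169,260),(280,215),(372,237)]:print(u,v,pt(b,u,v).round(4))
# knob top & button top by depth points
P=np.array([[pt(b,u,v) for u in range(180,300)] for v in range(150,240)])
for nm,(u0,u1,v0,v1),(z0,z1) in[('knob',(240,275,195,230),(.105,.135)),('btn',(190,217,200,228),(.042,.075)),('box',(185,222,195,235),(.03,.041)),('beaker',(245,290,155,195),(.09,.16)),('panel',(230,300,150,238),(.047,.063))]:
    Q=P[v0-150:v1-150,u0-180:u1-180].reshape(-1,3);Q=Q[(Q[:,2]>z0)&(Q[:,2]<z1)]
    print(nm,len(Q),np.median(Q,0).round(4),Q.min(0).round(3),Q.max(0).round(3), cv2.minAreaRect((Q[:,:2]*1000).astype(np.float32)) if len(Q)>3 else '')
E
```

```text
257 210 [0.511  0.0762 0.1202]
203 214 [0.5049 0.244  0.0612]
265 177 [0.6182 0.0548 0.0602]
236 268 [0.3407 0.1433 0.055 ]
169 260 [0.3657 0.3462 0.0578]
280 215 [0.5012 0.0092 0.0549]
372 237 [ 0.4337 -0.279   0.0173]
knob 156 [0.502  0.0788 0.1227] [0.483 0.059 0.105] [0.523 0.097 0.128] ((502.43255615234375, 77.82402801513672), (38.83003234863281, 39.22735595703125), 45.496788024902344)
btn 162 [0.503  0.2484 0.0506] [0.478 0.228 0.042] [0.525 0.272 0.063] ((501.5261535644531, 249.99697875976562), (46.60234451293945, 43.999534606933594), 0.012556602247059345)
box 550 [0.5037 0.2478 0.0358] [0.46  0.206 0.03 ] [0.548 0.293 0.041] ((504.6566162109375, 250.3707733154297), (85.04305267333984, 84.87799072265625), 86.150634765625)
beaker 121 [0.641  0.0588 0.1176] [0.601 0.029 0.09 ] [0.656 0.085 0.126] ((628.72119140625, 57.11875915527344), (55.712100982666016, 54.64806365966797), 89.78192901611328)
panel 3150 [0.5606 0.0609 0.0555] [ 0.44  -0.035  0.047] [0.702 0.16  0.063] ((570.519287109375, 62.3883056640625), (149.8838653564453, 239.48133850097656), 76.74654388427734)
```

View pics/ct.png

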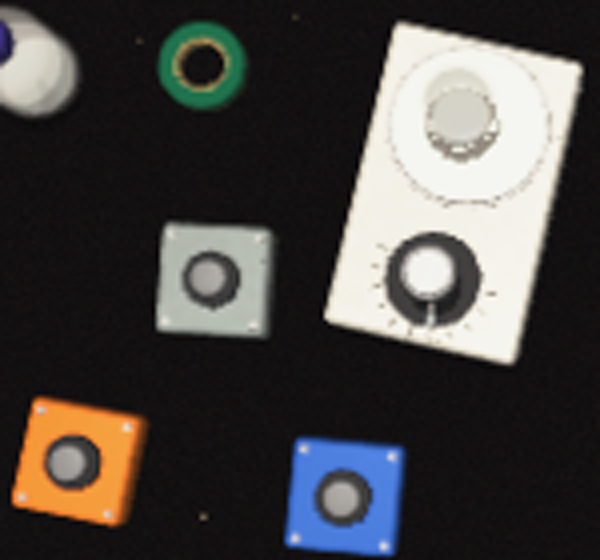

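View pics/cs.png

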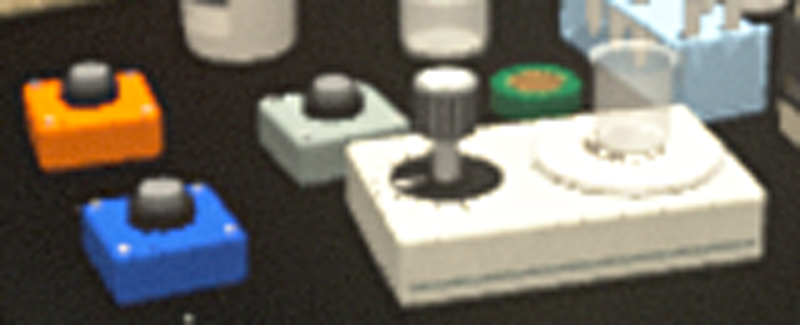

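The grey box at crop (211,278) is the start box; the orange and blue ones are look-alikes. The knob axis from the panel rectangle (0.502,0.0785) agrees with the knob mask (0.502,0.078). Its top is at 0.123 and the panel at 0.055. The pointer faces the robot, about 77° or 4 clicks. Moving over to the knob.

```bash
python3 -m creep '[[-0.64,-0.56,0,0,1],[-0.64,-0.56,0,0,1],[-0.64,-0.56,0,0,1],[-0.64,-0.56,0,0,1],[-0.64,-0.56,0,0,1],[-0.64,-0.56,0,0,1],[-0.64,-0.56,0,0,1],[-0.64,-0.56,0,0,1],[-0.64,-0.56,0,0,1],[-0.64,-0.56,0,0,1],[-0.64,-0.56,0,0,1],[-0.64,-0.56,0,0,1]]' 35
python3 -m creep '[[-0.64,-0.56,0,0,1],[-0.64,-0.56,0,0,1],[-0.64,-0.56,0,0,1],[-0.64,-0.56,0,0,1],[-0.64,-0.56,0,0,1],[0,0,0,0,1],[0,0,0,0,1]]'
cat >> h.py <<'E'
def plan(x,y,z=None):
    s=readout.observe();M=R.from_rotvec(s['ee_rot']).as_matrix()
    t=np.array([x,y,s['position'][2] if z is None else z]);d=M.T@(t-s['position'])/.04
    print('pos',s['position'].round(4),'j',s['joints'].round(2),'yawY',np.degrees(np.arctan2(M[1,1],M[0,1])).round(1),'tilt',M[2].round(3),'units',d.round(2),'F',s['force'].round(2),'T',s['ft_torque'].round(3),'t',s['clock'])
E
python3 -c "
from h import *
plan(.5024,.0783);i=grab('wrist','w0')
print(i['position'])"
```

```text
clock: 1.6
position: [0.3973, 0.2512, 0.2266]
ee_rot: [-0.458, -3.108, 0.0]
force: [-0.2, 0.0, 1.1]
width: 0.999
gripper_force: 0.0
clock: 2.48
position: [0.4866, 0.1087, 0.2264]
ee_rot: [-0.458, -3.107, -0.0]
force: [0.4, 0.2, 0.4]
width: 0.998
gripper_force: 0.0
pos [0.4866 0.1087 0.2264] j [-0.58  0.23  0.3   1.89 -0.08  1.03  1.04] yawY 73.2 tilt [ 0.001 -0.    -1.   ] units [-0.6  -0.61 -0.  ] F [0.36 0.18 0.36] T [ 0.006 -0.001  0.026] t 2.475
[0.41886946 0.13004088 0.38338823]
```

View pics/w0.png

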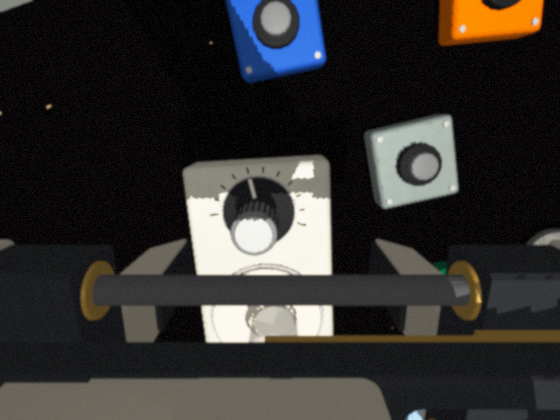

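The wrist view shows the knob top at (254,234), the pointer at (252,188) and the grey start button at (425,166). I triangulate these against the top view.

```bash
python3 - <<'E'
from h import *
b=load('t0');w=load('w0')
hsv=cv2.cvtColor(w['pixels'],cv2.COLOR_BGR2GRAY)
print('knob',tri((w,254,234),(b,257,212.5)))
print('btn',tri((w,425.5,166),(b,202,214)))
print(onz(w,254,234,.123),onz(b,257,212.5,.123))
print(onz(w,425.5,166,.06),onz(b,202,214,.06))
print('dial ptr',onz(w,252,184,.055),'ctr',onz(w,259,210,.055))
E
python3 -m creep '[[-0.6,-0.61,0,0,1],[0,0,0,1,1],[0,0,0,1,1],[0,0,0,1,1],[0,0,0,1,1],[0,0,0,1,1],[0,0,0,1,1],[0,0,0,1,1],[0,0,0,1,1],[0,0,0,1,1],[0,0,0,1,1],[0,0,0,1,1]]'
python3 -m creep '[[0,0,0,1,1],[0,0,0,1,1],[0,0,0,1,1],[0,0,0,0,1],[0,0,0,0,1]]'
python3 -c "
from h import *
plan(.5024,.0783,.09)"
```

```text
knob (array([0.50569602, 0.07794728, 0.11115829]), np.float64(0.003509784891129678))
btn (array([0.50265064, 0.24608011, 0.07305337]), np.float64(0.003462337365404984))
[0.5031544  0.08136296 0.123     ] [0.50343622 0.07608776 0.123     ]
[0.50489512 0.25223923 0.06      ] [0.50497244 0.2472591  0.06      ]
dial ptr [0.47367495 0.08327352 0.055     ] ctr [0.5016931  0.08170356 0.055     ]
clock: 4.03
position: [0.5025, 0.0793, 0.2266]
ee_rot: [-1.589, -2.709, -0.0]
force: [0.8, -0.0, 0.5]
width: 0.999
gripper_force: 0.0
clock: 4.65
position: [0.5028, 0.0786, 0.2267]
ee_rot: [-1.86, -2.531, -0.0]
force: [-0.4, 0.2, 0.2]
width: 1.002
gripper_force: 0.0
pos [0.5028 0.0786 0.2267] j [-0.66  0.25  0.5   1.88 -0.14  1.04  0.2 ] yawY 17.4 tilt [ 0. -0. -1.] units [-0.   -0.01  3.42] F [-0.36  0.21  0.15] T [-0.102  0.04   0.033] t 4.65
```

```bash
python3 -m creep '[[0,0,0.6,0,1],[0,0,0.6,0,1],[0,0,0.6,0,1],[0,0,0.6,0,1],[0,0,0.5,0,1],[0,0,0.3,0,1],[0,0,0.2,0,1],[0,0,0,0,1]]' 38
python3 -c "
from h import *
plan(.5024,.0783,.09)"
python3 -m creep '[[0,0,0,0,0.3],[0,0,0,0,0.3],[0,0,0,0,0.3],[0,0,0,0,0.3],[0,0,0,0,0.3],[0,0,0,0,0.3]]' 38
python3 -c "
from h import *
plan(.5024,.0783,.09)"
```

```text
clock: 5.65
position: [0.503, 0.0779, 0.0906]
ee_rot: [-1.863, -2.529, 0.0]
force: [-0.6, -0.1, -0.5]
width: 1.001
gripper_force: 0.0
pos [0.503  0.0779 0.0906] j [-0.58  0.43  0.43  2.03 -0.27  0.73  0.32] yawY 17.2 tilt [ 0. -0. -1.] units [ 0.01 -0.01  0.02] F [-0.57 -0.09 -0.46] T [-0.073  0.001 -0.058] t 5.65
clock: 6.4
position: [0.5035, 0.078, 0.0909]
ee_rot: [1.864, 2.528, 0.001]
force: [1.0, 0.4, -1.3]
width: 0.427
gripper_force: 38.0
pos [0.5035 0.078  0.0909] j [-0.58  0.43  0.43  2.03 -0.27  0.73  0.32] yawY 17.2 tilt [-0.     0.001 -1.   ] units [ 0.02 -0.02  0.02] F [ 0.99  0.43 -1.26] T [-0.062  0.065 -0.036] t 6.4
```

The knob is gripped at 39.3 mm wide, with small side forces. Pushing down in guarded 1 mm steps.

```bash
cat > below.py <<'E'
import sys
from cell import readout
s=readout.observe();f=s['force'][2];print('z',s['position'][2].round(4),'Fz',round(f,2),flush=True)
sys.exit(abs(f)>=float(sys.argv[1]))
E
c(){ python3 below.py 5; }
c && python3 -m creep '[[0,0,0.025,0,0.3],[0,0,0,0,0.3]]' >/dev/null &&
c && python3 -m creep '[[0,0,0.025,0,0.3],[0,0,0,0,0.3]]' >/dev/null &&
c && python3 -m creep '[[0,0,0.025,0,0.3],[0,0,0,0,0.3]]' >/dev/null &&
c && python3 -m creep '[[0,0,0.025,0,0.3],[0,0,0,0,0.3]]' >/dev/null &&
c && python3 -m creep '[[0,0,0.025,0,0.3],[0,0,0,0,0.3]]' >/dev/null &&
c && python3 -m creep '[[0,0,0.025,0,0.3],[0,0,0,0,0.3]]' >/dev/null &&
c && python3 -m creep '[[0,0,0.025,0,0.3],[0,0,0,0,0.3]]' >/dev/null &&
c && python3 -m creep '[[0,0,0.025,0,0.3],[0,0,0,0,0.3]]' >/dev/null &&
c && python3 -m creep '[[0,0,0.025,0,0.3],[0,0,0,0,0.3]]' >/dev/null &&
c && python3 -m creep '[[0,0,0.025,0,0.3],[0,0,0,0,0.3]]' >/dev/null &&
c && python3 -m creep '[[0,0,0.025,0,0.3],[0,0,0,0,0.3]]' >/dev/null &&
c && python3 -m creep '[[0,0,0.025,0,0.3],[0,0,0,0,0.3]]' >/dev/null &&
c && python3 -m creep '[[0,0,0.025,0,0.3],[0,0,0,0,0.3]]' >/dev/null &&
c && python3 -m creep '[[0,0,0.025,0,0.3],[0,0,0,0,0.3]]' >/dev/null ; c
```

```text
z 0.0909 Fz -1.26
z 0.0909 Fz -1.26False
False
```

```bash
sed -i 's/sys.exit(.*/sys.exit(int(abs(f)>=float(sys.argv[1])))/' below.py
c(){ python3 below.py 5; }
c && python3 -m creep '[[0,0,0.025,0,0.3],[0,0,0,0,0.3]]' >/dev/null &&
c && python3 -m creep '[[0,0,0.025,0,0.3],[0,0,0,0,0.3]]' >/dev/null &&
c && python3 -m creep '[[0,0,0.025,0,0.3],[0,0,0,0,0.3]]' >/dev/null &&
c && python3 -m creep '[[0,0,0.025,0,0.3],[0,0,0,0,0.3]]' >/dev/null &&
c && python3 -m creep '[[0,0,0.025,0,0.3],[0,0,0,0,0.3]]' >/dev/null &&
c && python3 -m creep '[[0,0,0.025,0,0.3],[0,0,0,0,0.3]]' >/dev/null &&
c && python3 -m creep '[[0,0,0.025,0,0.3],[0,0,0,0,0.3]]' >/dev/null &&
c && python3 -m creep '[[0,0,0.025,0,0.3],[0,0,0,0,0.3]]' >/dev/null &&
c && python3 -m creep '[[0,0,0.025,0,0.3],[0,0,0,0,0.3]]' >/dev/null &&
c && python3 -m creep '[[0,0,0.025,0,0.3],[0,0,0,0,0.3]]' >/dev/null &&
c && python3 -m creep '[[0,0,0.025,0,0.3],[0,0,0,0,0.3]]' >/dev/null &&
c && python3 -m creep '[[0,0,0.025,0,0.3],[0,0,0,0,0.3]]' >/dev/null &&
c && python3 -m creep '[[0,0,0.025,0,0.3],[0,0,0,0,0.3]]' >/dev/null &&
c && python3 -m creep '[[0,0,0.025,0,0.3],[0,0,0,0,0.3]]' >/dev/null ; c
```

```text
z 0.0909 Fz -1.26
z 0.0898 Fz 1.32
z 0.0888 Fz 1.54
z 0.0878 Fz 0.44
z 0.0868 Fz 1.1
z 0.0858 Fz 1.88
z 0.0847 Fz 1.19
z 0.0837 Fz 1.51
z 0.0829 Fz 4.6
z 0.082 Fz 7.68
z 0.082 Fz 7.68
```

```bash
python3 -m creep '[[0,0,0.012,0,0.3],[0,0,0,0,0.3],[0,0,0,0,0.3]]' ; python3 -c "
from h import *
plan(.5024,.0783,.09);b=grab('wrist','w1');t=grab('scene','s1')
c=cv2.resize(t['pixels'][180:245,220:340],None,fx=3.3,fy=3.3)
p=b['pixels'].copy();p=np.vstack([p[:380],np.zeros((215,560,3),np.uint8)]);p[380:380+c.shape[0],:c.shape[1]]=c[:215]
cv2.imwrite('pics/v1.png',p)"
```

```text
clock: 9.02
position: [0.5033, 0.0779, 0.0817]
ee_rot: [1.864, 2.529, 0.001]
force: [2.4, 0.6, 9.8]
width: 0.429
gripper_force: 38.0
pos [0.5033 0.0779 0.0817] j [-0.58  0.45  0.43  2.04 -0.28  0.71  0.33] yawY 17.2 tilt [ 0.     0.001 -1.   ] units [ 0.02 -0.02 -0.21] F [2.4  0.6  9.79] T [ 0.177 -0.486 -0.009] t 9.025
```

View pics/v1.png

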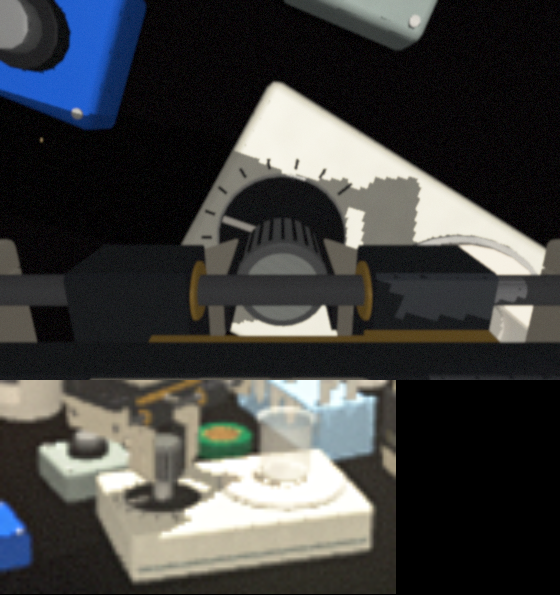

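The wrist view shows the pointer at (238,224), left and in front of the knob, so it can be tracked. I write a pointer-angle reader and start turning anticlockwise.

```bash
cat >> h.py <<'E'
def dial(im,c=(.5027,.0785)):
    g=cv2.cvtColor(im['pixels'],cv2.COLOR_BGR2GRAY).astype(np.float32)
    th=np.arange(-40,240,1.);M=rot(im);K=im['camera_matrix'];S=0
    for r in np.arange(.025,.034,.001):
        w=np.radians(-103.3-th);P=np.c_[c[0]+r*np.cos(w),c[1]+r*np.sin(w),0*w+.0552]
        q=((P-im['position'])@M)*[1,-1,-1]@K.T;q=q[:,:2]/q[:,2:]
        S=S+cv2.remap(g,q[:,0].astype(np.float32)[None],q[:,1].astype(np.float32)[None],1)[0]/9
    return th,S
def show(n):
    s=readout.observe();im=grab('wrist',n);th,S=dial(im)
    M=R.from_rotvec(s['ee_rot']).as_matrix();y=np.degrees(np.arctan2(M[1,1],M[0,1]))
    print('yawY %.2f z %.4f j7 %.2f t %.2f'%(y,s['position'][2],s['joints'][6],s['clock']),'F',s['force'].round(1),'T',s['ft_torque'].round(3),'w',round(s['width'],3));print(' '.join('%d:%d'%(a,b) for a,b in zip(th[::4],S[::4])))
E
python3 -c "
from h import *
th,S=dial(load('w1'));print(' '.join('%d:%d'%(a,b) for a,b in zip(th[::4],S[::4])))"
python3 -m creep '[[0,0,0,-0.5,0.3],[0,0,0,-0.8,0.3],[0,0,0,-0.8,0.3],[0,0,0,-0.8,0.3],[0,0,0,-0.8,0.3],[0,0,0,-0.8,0.3],[0,0,0,-0.5,0.3],[0,0,0,0,0.3]]'
python3 -c "
from h import *
show('w2')"
```

```text
-40:49 -36:48 -32:49 -28:48 -24:48 -20:48 -16:48 -12:48 -8:48 -4:48 0:52 4:58 8:70 12:68 16:61 20:65 24:50 28:34 32:24 36:35 40:52 44:64 48:77 52:85 56:89 60:61 64:23 68:17 72:16 76:20 80:113 84:136 88:57 92:17 96:18 100:18 104:17 108:16 112:17 116:19 120:18 124:17 128:17 132:16 136:17 140:20 144:17 148:19 152:17 156:18 160:18 164:18 168:18 172:19 176:16 180:17 184:19 188:17 192:17 196:17 200:18 204:17 208:17 212:17 216:16 220:16 224:15 228:16 232:16 236:27
clock: 10.12
position: [0.5038, 0.0781, 0.0817]
ee_rot: [1.395, 2.814, 0.002]
force: [3.9, 1.8, 6.8]
width: 0.426
gripper_force: 38.0
yawY 37.26 z 0.0817 j7 0.61 t 10.12 F [3.9 1.8 6.8] T [ 0.31  -0.956  0.017] w 0.426
-40:75 -36:75 -32:75 -28:75 -24:78 -20:86 -16:98 -12:109 -8:95 -4:97 0:93 4:66 8:44 12:42 16:69 20:90 24:109 28:123 32:135 36:135 40:76 44:33 48:30 52:31 56:32 60:94 64:204 68:164 72:38 76:31 80:31 84:32 88:31 92:31 96:33 100:32 104:33 108:31 112:32 116:32 120:32 124:32 128:33 132:32 136:32 140:32 144:33 148:32 152:33 156:32 160:32 164:32 168:32 172:31 176:32 180:31 184:31 188:31 192:31 196:32 200:32 204:30 208:31 212:31 216:38 220:98 224:111 228:99 232:87 236:73
```

The dial follows: pointer 83° to 65° for a 20° turn. The push has dropped to 6.8 N, so I add a little and continue.

```bash
python3 -m creep '[[0,0,0.012,0,0.3],[0,0,0,-0.5,0.3],[0,0,0,-0.8,0.3],[0,0,0,-0.8,0.3],[0,0,0,-0.8,0.3],[0,0,0,-0.8,0.3],[0,0,0,-0.8,0.3],[0,0,0,-0.5,0.3],[0,0,0,0,0.3]]'
python3 -c "
from h import *
show('w3')"
```

```text
clock: 11.3
position: [0.5041, 0.0784, 0.0814]
ee_rot: [0.885, 3.013, 0.002]
force: [4.0, 1.8, 9.1]
width: 0.427
gripper_force: 38.0
yawY 57.28 z 0.0814 j7 0.89 t 11.30 F [4.  1.8 9.1] T [ 0.575 -0.99   0.025] w 0.427
-40:94 -36:107 -32:111 -28:96 -24:103 -20:88 -16:59 -12:38 -8:49 -4:77 0:100 4:118 8:134 12:144 16:133 20:62 24:34 28:32 32:32 36:34 40:144 44:212 48:124 52:34 56:33 60:33 64:34 68:35 72:33 76:33 80:34 84:34 88:34 92:35 96:34 100:34 104:34 108:34 112:35 116:34 120:34 124:34 128:35 132:33 136:35 140:33 144:34 148:33 152:33 156:34 160:33 164:33 168:32 172:32 176:31 180:33 184:32 188:33 192:32 196:35 200:88 204:114 208:103 212:91 216:76 220:60 224:58 228:81 232:104 236:108
```

```bash
python3 -m creep '[[0,0,0.004,-0.5,0.3],[0,0,0,-0.8,0.3],[0,0,0,-0.8,0.3],[0,0,0,-0.8,0.3],[0,0,0,-0.8,0.3],[0,0,0,-0.8,0.3],[0,0,0,-0.5,0.3],[0,0,0,0,0.3]]'
python3 -c "
from h import *
show('w4')" | cut -c1-330
python3 -m creep '[[0,0,0,-0.5,0.3],[0,0,0,-0.8,0.3],[0,0,0,-0.8,0.3],[0,0,0,-0.8,0.3],[0,0,0,-0.8,0.3],[0,0,0,-0.8,0.3],[0,0,0,-0.5,0.3],[0,0,0,0,0.3]]'
python3 -c "
from h import *
show('w5')"| cut -c1-330
```

```text
clock: 12.35
position: [0.5043, 0.0787, 0.0814]
ee_rot: [0.348, 3.12, 0.002]
force: [4.8, 3.3, 8.8]
width: 0.424
gripper_force: 38.0
yawY 77.29 z 0.0814 j7 1.18 t 12.35 F [4.8 3.3 8.8] T [ 0.749 -1.036  0.023] w 0.424
-40:97 -36:65 -32:42 -28:61 -24:95 -20:121 -16:141 -12:158 -8:168 -4:137 0:56 4:39 8:40 12:39 16:57 20:219 24:231 28:82 32:40 36:40 40:40 44:41 48:41 52:41 56:42 60:41 64:41 68:41 72:40 76:42 80:42 84:41 88:41 92:42 96:41 100:42 104:41 108:41 112:41 116:41 120:42 124:41 128:42 132:42 136:41 140:41 144:40 148:39 152:39 156:39 160
clock: 13.4
position: [0.5043, 0.0791, 0.0814]
ee_rot: [-0.2, 3.132, 0.002]
force: [5.0, 3.5, 8.0]
width: 0.431
gripper_force: 38.0
yawY 97.31 z 0.0814 j7 1.47 t 13.40 F [5.  3.5 8. ] T [ 1.103 -1.019  0.106] w 0.431
-40:134 -36:158 -32:176 -28:187 -24:133 -20:53 -16:46 -12:46 -8:45 -4:129 0:246 4:220 8:51 12:45 16:46 20:47 24:47 28:47 32:48 36:48 40:47 44:47 48:48 52:48 56:48 60:47 64:48 68:48 72:47 76:48 80:48 84:48 88:47 92:47 96:47 100:48 104:47 108:47 112:47 116:47 120:47 124:46 128:45 132:45 136:45 140:45 144:45 148:45 152:45 156:45 16
```

```bash
python3 -m creep '[[0,0,0.008,0,0.3],[0,0,0,-0.5,0.3],[0,0,0,-0.5,0.3],[0,0,0,0,0.3]]'
python3 -c "
from h import *
show('w6')" | cut -c1-330
python3 -m creep '[[0,0,0,-0.5,0.3],[0,0,0,-0.5,0.3],[0,0,0,0,0.3]]'
python3 -c "
from h import *
show('w7')"| cut -c1-330
```

```text
clock: 13.95
position: [0.5043, 0.0792, 0.0811]
ee_rot: [-0.309, 3.124, 0.002]
force: [4.0, 4.8, 10.9]
width: 0.429
gripper_force: 38.0
yawY 101.29 z 0.0811 j7 1.52 t 13.95 F [ 4.   4.8 10.9] T [ 1.172 -0.951 -0.147] w 0.429
-40:156 -36:176 -32:187 -28:131 -24:51 -20:45 -16:45 -12:46 -8:73 -4:238 0:242 4:77 8:45 12:47 16:46 20:47 24:47 28:48 32:48 36:47 40:48 44:47 48:48 52:48 56:47 60:46 64:47 68:48 72:47 76:47 80:48 84:47 88:48 92:48 96:48 100:48 104:47 108:47 112:47 116:46 120:46 124:46 128:45 132:45 136:45 140:45 144:45 148:44 152:45 156:67 160:
clock: 14.38
position: [0.5043, 0.0792, 0.0814]
ee_rot: [-0.418, 3.111, 0.002]
force: [1.7, 3.2, 12.8]
width: 0.423
gripper_force: 38.0
yawY 105.31 z 0.0814 j7 1.58 t 14.38 F [ 1.7  3.2 12.8] T [ 1.193 -0.713  0.115] w 0.423
-40:173 -36:185 -32:125 -28:50 -24:46 -20:45 -16:46 -12:44 -8:63 -4:230 0:244 4:94 8:46 12:46 16:47 20:47 24:47 28:48 32:47 36:47 40:48 44:47 48:48 52:46 56:47 60:47 64:48 68:47 72:47 76:48 80:47 84:48 88:47 92:46 96:47 100:47 104:47 108:46 112:46 116:46 120:45 124:45 128:45 132:45 136:46 140:46 144:45 148:44 152:64 156:151 160:
```

The pointer stays at its stop (reads -2°) while the tool turned 8° more and the force rose, so this is the zero stop. Reversing clockwise, tracking the pointer.

```bash
python3 -m creep '[[0,0,0,0.5,0.3],[0,0,0,0.5,0.3],[0,0,0,0.5,0.3],[0,0,0,0.5,0.3],[0,0,0,0,0.3]]'
python3 -c "
from h import *
show('w8')" | cut -c1-330
python3 -m creep '[[0,0,0,0.5,0.3],[0,0,0,0.5,0.3],[0,0,0,0.5,0.3],[0,0,0,0.5,0.3],[0,0,0,0,0.3]]'
python3 -c "
from h import *
show('w9')"| cut -c1-330
```

```text
clock: 15.05
position: [0.5043, 0.0791, 0.0812]
ee_rot: [-0.198, 3.133, 0.002]
force: [3.7, 3.6, 9.1]
width: 0.43
gripper_force: 38.0
yawY 97.25 z 0.0812 j7 1.46 t 15.05 F [3.7 3.6 9.1] T [ 1.058 -0.907 -0.002] w 0.43
-40:134 -36:157 -32:176 -28:188 -24:139 -20:56 -16:46 -12:46 -8:47 -4:162 0:246 4:191 8:47 12:44 16:47 20:47 24:48 28:48 32:47 36:48 40:48 44:47 48:48 52:47 56:47 60:47 64:47 68:47 72:47 76:48 80:48 84:48 88:47 92:47 96:46 100:48 104:47 108:47 112:47 116:47 120:47 124:46 128:46 132:45 136:46 140:45 144:45 148:46 152:45 156:46 16
clock: 15.72
position: [0.5043, 0.079, 0.0812]
ee_rot: [0.021, 3.139, 0.002]
force: [3.0, 2.6, 9.1]
width: 0.424
gripper_force: 38.0
yawY 89.24 z 0.0812 j7 1.35 t 15.72 F [3.  2.6 9.1] T [ 0.896 -0.904 -0.028] w 0.424
-40:70 -36:106 -32:135 -28:158 -24:176 -20:188 -16:147 -12:60 -8:45 -4:45 0:46 4:111 8:245 12:227 16:55 20:45 24:46 28:46 32:48 36:48 40:48 44:47 48:47 52:48 56:46 60:47 64:47 68:48 72:47 76:48 80:48 84:48 88:48 92:48 96:48 100:47 104:48 108:47 112:48 116:47 120:46 124:48 128:46 132:46 136:46 140:45 144:46 148:45 152:45 156:46 1
```

```bash
python3 -m creep '[[0,0,0.004,0.5,0.3],[0,0,0,0.8,0.3],[0,0,0,0.8,0.3],[0,0,0,0.8,0.3],[0,0,0,0.8,0.3],[0,0,0,0.8,0.3],[0,0,0,0.5,0.3],[0,0,0,0,0.3]]'
python3 -c "
from h import *
show('w10')" | cut -c1-330
python3 -m creep '[[0,0,0,0.5,0.3],[0,0,0,0.8,0.3],[0,0,0,0.8,0.3],[0,0,0,0.8,0.3],[0,0,0,0.8,0.3],[0,0,0,0.8,0.3],[0,0,0,0.5,0.3],[0,0,0,0,0.3]]'
python3 -c "
from h import *
show('w11')"| cut -c1-330
```

```text
clock: 16.77
position: [0.5042, 0.0786, 0.081]
ee_rot: [0.566, 3.088, 0.002]
force: [4.1, 2.5, 10.2]
width: 0.426
gripper_force: 38.0
yawY 69.22 z 0.0810 j7 1.06 t 16.77 F [ 4.1  2.5 10.2] T [ 0.692 -0.883 -0.071] w 0.426
-40:99 -36:106 -32:88 -28:59 -24:38 -20:52 -16:81 -12:105 -8:123 -4:139 0:148 4:133 8:59 12:34 16:33 20:33 24:45 28:192 32:212 36:78 40:33 44:34 48:35 52:34 56:34 60:35 64:35 68:35 72:35 76:34 80:34 84:35 88:36 92:35 96:35 100:36 104:35 108:36 112:35 116:36 120:36 124:35 128:36 132:35 136:35 140:35 144:34 148:34 152:34 156:34 16
clock: 17.82
position: [0.504, 0.0783, 0.0809]
ee_rot: [1.094, 2.943, 0.002]
force: [3.1, 1.2, 9.4]
width: 0.422
gripper_force: 38.0
yawY 49.20 z 0.0809 j7 0.78 t 17.82 F [3.1 1.2 9.4] T [ 0.384 -0.83   0.022] w 0.422
-40:77 -36:80 -32:87 -28:99 -24:109 -20:95 -16:100 -12:91 -8:64 -4:41 0:48 4:74 8:98 12:116 16:130 20:141 24:139 28:76 32:35 36:31 40:32 44:32 48:120 52:209 56:147 60:35 64:32 68:33 72:33 76:33 80:33 84:33 88:32 92:34 96:33 100:34 104:34 108:33 112:34 116:33 120:33 124:33 128:34 132:32 136:33 140:32 144:32 148:33 152:33 156:32 1
```

```bash
python3 -m creep '[[0,0,0,0.5,0.3],[0,0,0,0.8,0.3],[0,0,0,0.8,0.3],[0,0,0,0.8,0.3],[0,0,0,0.8,0.3],[0,0,0,0.8,0.3],[0,0,0,0.5,0.3],[0,0,0,0,0.3]]'
python3 -c "
from h import *
show('w12')" | cut -c1-430
python3 -m creep '[[0,0,0,0.5,0.3],[0,0,0,0.5,0.3],[0,0,0,0.5,0.3],[0,0,0,0.5,0.3],[0,0,0,0,0.3]]'
python3 -c "
from h import *
show('w13')"| cut -c1-430
```

```text
clock: 18.88
position: [0.5037, 0.078, 0.0808]
ee_rot: [1.59, 2.709, 0.002]
force: [2.6, 0.9, 9.8]
width: 0.428
gripper_force: 38.0
yawY 29.19 z 0.0808 j7 0.50 t 18.88 F [2.6 0.9 9.8] T [ 0.173 -0.514  0.009] w 0.428
-40:51 -36:50 -32:51 -28:51 -24:49 -20:49 -16:50 -12:53 -8:60 -4:69 0:67 4:63 8:64 12:48 16:32 20:26 24:42 28:58 32:72 36:83 40:91 44:95 48:63 52:24 56:18 60:16 64:18 68:48 72:140 76:122 80:26 84:19 88:18 92:20 96:18 100:19 104:19 108:18 112:19 116:19 120:19 124:18 128:19 132:19 136:17 140:17 144:20 148:19 152:18 156:18 160:18 164:18 168:19 172:18 176:18 180:20 184:19 188:18 192:18 196:17 200:18 204:16 208:17 212:17 216:17 220
clock: 19.55
position: [0.5035, 0.0779, 0.0807]
ee_rot: [1.775, 2.592, 0.001]
force: [2.5, 0.5, 10.0]
width: 0.425
gripper_force: 38.0
yawY 21.18 z 0.0807 j7 0.38 t 19.55 F [ 2.5  0.5 10. ] T [ 0.193 -0.499 -0.097] w 0.425
-40:48 -36:48 -32:50 -28:49 -24:49 -20:48 -16:48 -12:47 -8:47 -4:50 0:57 4:65 8:66 12:61 16:63 20:49 24:32 28:25 32:39 36:54 40:67 44:77 48:86 52:91 56:67 60:25 64:16 68:16 72:18 76:35 80:132 84:126 88:32 92:17 96:19 100:18 104:16 108:17 112:18 116:17 120:17 124:18 128:17 132:17 136:16 140:17 144:18 148:17 152:19 156:18 160:18 164:18 168:18 172:16 176:17 180:18 184:18 188:18 192:18 196:16 200:15 204:17 208:16 212:17 216:15 220
```

```bash
cat > cen.py <<'E'
from h import *; import sys
for f,t in zip(sys.argv[1::2],map(float,sys.argv[2::2])):
    th,S=dial(load(f));m=abs(th-t)<9;W=np.clip(S[m]-S[m].min()-12,0,None);print(f,(th[m]*W).sum()/W.sum())
E
python3 cen.py w1 83 w2 65 w3 44 w4 23 w5 2 w6 -2 w7 -2 w8 1 w9 10 w10 31 w11 52 w12 73 w13 82
```

```text
w1 83.02921378034218
w2 64.85246328799457
w3 43.77392683368674
w4 22.446120199487083
w5 0.8592028473284052
w6 -1.8810426683680026
w7 -1.4508507196503553
w8 0.21618047176394098
w9 9.154861781581785
w10 30.624092890152944
w11 52.31716890397406
w12 73.3211109812116
w13 81.79831431327916
```

```bash
python3 -m creep '[[0,0,0,0.35,0.3],[0,0,0,0,0.3]]'; python3 -c "
from h import *
show('w14')" >/dev/null; python3 cen.py w14 83
```

```text
clock: 19.85
position: [0.5034, 0.0779, 0.0807]
ee_rot: [1.806, 2.57, 0.001]
force: [2.4, 1.1, 11.5]
width: 0.424
gripper_force: 38.0
w14 83.05824777093284
```

The pointer is back at the reading it had in its original 80° detent. Lifting to free the clutch, then opening.

```bash
python3 -m creep '[[0,0,-0.08,0,0.3],[0,0,-0.08,0,0.3],[0,0,-0.08,0,0.3],[0,0,0,0,0.3],[0,0,0,0,1],[0,0,0,0,1],[0,0,0,0,1],[0,0,0,0,1],[0,0,0,0,1],[0,0,0,0,1]]'
python3 -m creep '[[0,0,-0.3,0,1],[0,0,-0.6,0,1],[0,0,-0.8,0,1],[0,0,-0.8,0,1],[0,0,-0.5,0,0],[0,0,0,0,0],[0,0,0,0,0],[0,0,0,0,0],[0,0,0,0,0]]'
python3 -c "
from h import *
plan(.505,.2497,.21);i=grab('wrist','w15');t=grab('top','t15');th,S=dial(i);print(' '.join('%d:%d'%(a,b) for a,b in zip(th[::4],S[::4])))"; python3 cen.py w15 83
```

```text
clock: 21.15
position: [0.503, 0.0779, 0.0897]
ee_rot: [-1.806, -2.571, 0.0]
force: [0.1, 0.1, -0.3]
width: 0.989
gripper_force: 0.0
clock: 22.28
position: [0.5027, 0.0777, 0.2091]
ee_rot: [-1.806, -2.57, 0.002]
force: [-0.9, -0.6, -0.2]
width: 0.504
gripper_force: 0.0
pos [0.5027 0.0777 0.2091] j [-0.65  0.27  0.49  1.91 -0.15  1.    0.25] yawY 19.8 tilt [-0.    -0.001 -1.   ] units [ 4.03  1.51 -0.02] F [-0.88 -0.61 -0.23] T [-0.115 -0.037  0.025] t 22.275
-40:115 -36:115 -32:116 -28:115 -24:115 -20:115 -16:116 -12:115 -8:112 -4:107 0:99 4:91 8:81 12:68 16:56 20:48 24:40 28:31 32:23 36:21 40:19 44:18 48:21 52:18 56:18 60:16 64:19 68:19 72:19 76:31 80:102 84:134 88:80 92:23 96:19 100:19 104:18 108:19 112:20 116:21 120:20 124:19 128:20 132:21 136:20 140:21 144:18 148:20 152:19 156:21 160:19 164:19 168:20 172:18 176:19 180:20 184:19 188:19 192:19 196:21 200:22 204:26 208:29 212:33 216:34 220:35 224:39 228:37 232:39 236:37
w15 83.46230494790643
```

View pics/w15.png

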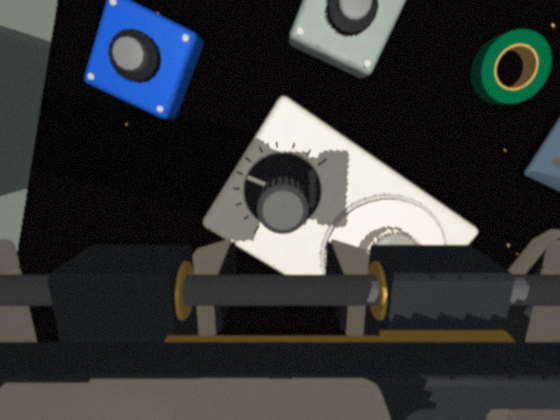

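The pointer at (256,182) sits in the fourth detent after release. Moving over the start button with the fingers shut, then descending.

```bash
python3 -m creep '[[0.6,0.22,0,0,0],[0.6,0.22,0,0,0],[0.6,0.22,0,0,0],[0.6,0.22,0,0,0],[0.6,0.22,0,0,0],[0.6,0.22,0,0,0],[0.43,0.19,0,0,0],[0,0,0,0,0],[0,0,0.8,0,0],[0,0,0.8,0,0],[0,0,0.8,0,0],[0,0,0.4,0,0]]'
python3 -m creep '[[0,0,0.2,0,0],[0,0,0,0,0]]'
python3 -c "
from h import *
plan(.505,.2497,.062);t=grab('scene','s16');c=t['pixels'][165:245,200:320]
cv2.imwrite('pics/c16.png',cv2.resize(c,None,fx=5,fy=5,interpolation=cv2.INTER_CUBIC))"
```

```text
clock: 23.88
position: [0.5048, 0.2483, 0.0964]
ee_rot: [-1.808, -2.569, 0.004]
force: [0.2, 0.2, -0.4]
width: 0.006
gripper_force: 0.0
clock: 24.12
position: [0.5055, 0.2497, 0.09]
ee_rot: [1.806, 2.57, 0.0]
force: [0.3, 0.8, 0.0]
width: 0.006
gripper_force: 0.0
pos [0.5055 0.2497 0.09  ] j [-0.82  0.5   0.37  1.9  -0.25  0.78  0.03] yawY 19.8 tilt [-0.  0. -1.] units [ 0.   -0.01  0.7 ] F [0.31 0.84 0.02] T [-0.05   0.011  0.015] t 24.125
```

View pics/c16.png

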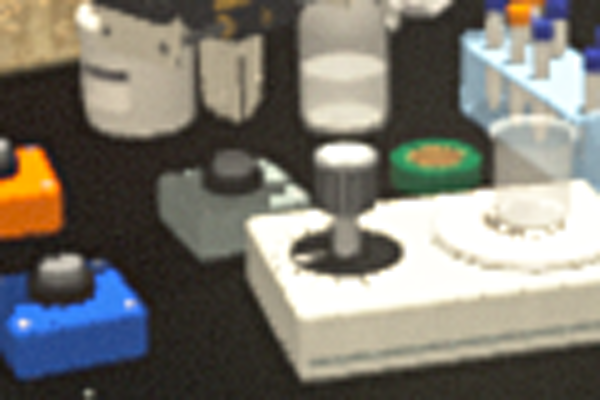

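The closed fingers at (232,115) are right above the grey button at (233,160). Descending with force guards.

```bash
c(){ python3 below.py $1; }
python3 -m creep '[[0,0,0.3,0,0],[0,0,0.25,0,0],[0,0,0,0,0]]' >/dev/null
c 10 && python3 -m creep '[[0,0,0.05,0,0],[0,0,0,0,0]]' >/dev/null &&
c 10 && python3 -m creep '[[0,0,0.05,0,0],[0,0,0,0,0]]' >/dev/null &&
c 10 && python3 -m creep '[[0,0,0.05,0,0],[0,0,0,0,0]]' >/dev/null &&
c 10 && python3 -m creep '[[0,0,0.05,0,0],[0,0,0,0,0]]' >/dev/null &&
c 10 && python3 -m creep '[[0,0,0.05,0,0],[0,0,0,0,0]]' >/dev/null &&
c 10 && python3 -m creep '[[0,0,0.04,0,0],[0,0,0,0,0]]' >/dev/null &&
c 10 && python3 -m creep '[[0,0,0.03,0,0],[0,0,0,0,0]]' >/dev/null &&
c 10 && python3 -m creep '[[0,0,0.03,0,0],[0,0,0,0,0]]' >/dev/null &&
c 10 && python3 -m creep '[[0,0,0.03,0,0],[0,0,0,0,0]]' >/dev/null; c 10
```

```text
z 0.0668 Fz -0.3
z 0.0658 Fz -0.06
z 0.0637 Fz 0.81
z 0.0616 Fz 1.13
z 0.0596 Fz -1.28
z 0.0577 Fz 2.66
z 0.0561 Fz 1.98
z 0.055 Fz 4.63
z 0.0537 Fz 4.71
z 0.0532 Fz 12.68
```

The force jumped to 12.7 N after about 6 mm of travel, so the button is fully down. Releasing.

```bash
python3 -m creep '[[0,0,-0.2,0,0],[0,0,-0.5,0,0],[0,0,-0.8,0,0],[0,0,-0.8,0,0],[0,0,-0.8,0,0],[0,0,0,0,0],[0,0,0,0,0],[0,0,0,0,0]]'
python3 -c "
from h import *
i=grab('wrist','w20');t=grab('top','t20');b=load('t0')
d=cv2.absdiff(t['pixels'],b['pixels']).max(2)
print('beaker',d[160:195,250:285].mean(),'timer',d[225:250,358:386].mean())
p=cv2.resize(t['pixels'][130:285,140:300],None,fx=3.7,fy=3.7,interpolation=cv2.INTER_CUBIC);cv2.imwrite('pics/c20.png',p)"
```

```text
clock: 27.8
position: [0.5045, 0.2497, 0.1754]
ee_rot: [-1.806, -2.57, 0.003]
force: [0.1, -1.0, -0.4]
width: 0.002
gripper_force: 0.0
beaker 2.862857142857143 timer 3.387142857142857
```

View pics/c20.png

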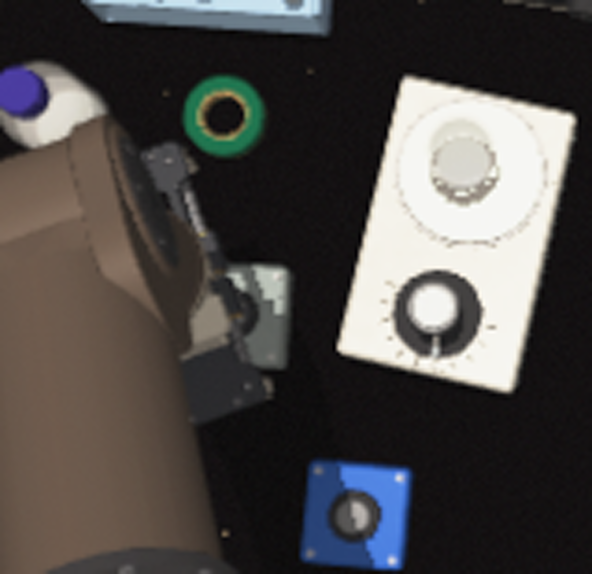

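The pointer at (436,345) points the same way as at the start (the fourth detent), the beaker is unmoved, and the tool is clear.

```bash
python3 -c "
from cell import sign_off
print(sign_off())"
```

```text
the job is handed in; nothing more can be done
None
```

The job is handed in at about 28 s: I turned the dial to its zero stop and then four clicks clockwise (every push reading was under 13 N), let go of the knob, then pressed the grey start button fully down and released it; the beaker and timer did not move.

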